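# Lever open the large stone case

### The arm

A 6-joint arm with a two-finger parallel gripper is mounted at the origin on the work surface. World frame = base frame: x ahead of the robot, y to its left, z up, the work surface at z = 0. Lengths are in mm, angles in rad, forces in N, time in s.
With the tool pointing down it reaches from about 300 to 1000 mm from the base axis. Payload 5.1 kg.
Tool frame: the origin (TCP) lies midway between the tips of the shut fingers; the grasp point (between the pads) lies bot.pinch_z behind it (bot.pinch_z is the distance from the TCP to the grasp point, in mm); z points along the fingers, y is the line along which they close (so a half turn about z gives the same grasp; the last joint's range is limited). The gripper opens to 95 mm and grips with 3 to 60 N. Pads are 20 mm wide; open, the fingers measure 119 mm over their backs; the gripper's body (75 mm by 180 mm) begins 59 mm behind the grasp point.
Start: joints at [-1.366, 0.124, 1.65, -0, 1.367, -0.083], TCP at [184.466, -623.263, 214.656] pointing down, gripper open.
Joint ranges: [-2.61, 2.61], [-1.02, 2.33], [0.03, 2.71], [-1.35, 4.49], [0.32, 2.68], [-2.91, 2.91]. Speed limits (rad/s): [2.57, 2.57, 3.14, 3.14, 3.14, 3.14].

### API

Orientations are given as a unit quaternion [x, y, z, w].
In Python, from workcell import bot gives the robot as it stands.
- The arm moves only by the tool apply_moves, never from a script. Its arguments are lists of equal length, an entry for each row: "dp": the shift along the world's x, y, z in cm, a list of three; "turn": the turn about the world's z in degrees; "grip": the gripper's target within -1 to 1 (fully open at 1, half-way at 0, shut at -1). In form: {"dp": [[dx, dy, dz], ...], "turn": [turn, ...], "grip": [grip, ...]}. A call has 1 to 8 rows; each row shifts and turns the commanded pose from where the row before left it; what a row does not reach is not made up. A row lasts 1/10 s, in which the tool goes at most 50 mm and 8.59 degrees, less where a joint would pass 70% of its speed; a pose out of reach is approached as far as the arm can. A call is refused whole if a number of a shift passes 5 or a number of a turn 8.59, either way. A call with a gripper value outside its range is refused whole. The fingers move at their own pace and stop on an object; the grip force is fixed at half the most. Time passes only in rows, so rows that do not move let the fingers close. It gives the time, the measured TCP pose, the force, the opening and the grip force at its end, in the units of the state.
- bot.state(): the state, without advancing time (a new reading comes with each control period).
- bot.camera(name): name is "scene" or "top" or "wrist"; returns a dict with "frame" (420x560x3 uint8, red, green, blue), "fx", "fy", "cx", "cy" (pixels), "pose" (4x4, takes a point from camera to world coordinates). Camera axes: x right, y up, looking along -z (the intrinsics and any distortion apply to the point x, -y, -z); pixel columns grow to the right and rows downward; lengths in mm; the calibration is good to about 2 mm. A picture is of the moment at which its call begins. There is no depth.
- bot.finish_job(): hands the job in; it is judged then, once.
Trained networks look in a picture, given as the dict that the camera call returned (one of the last four; its "shot" number tells which), for a name from the list of things; names that differ only in an ending like _2 or _b are one class to them, and where a whole thing is asked for, a point or a joint stands for the part that bears it (a point fixed in the world has none). Each returns a list of dicts, best first, with "conf" (0 to 1); they miss things now and then, are a little off and sometimes report something else, mostly with a low value. They report only what shows in the picture. A call takes as long as a camera call. They do not tell look-alikes from the thing itself.
- bot.find_in(target, picture): "point" ([x, y, z] in mm, in world coordinates, good to about 4 mm: the middle of the surface that is visible of it).
- bot.mark_of(target, picture): "point" ([x, y, z] in mm, in world coordinates, good to about 4 mm: a listed point, or the origin of a listed thing).
The state is a dict: "time_s": time; "joint_positions": joint angles; "dq": joint speeds; "joint_torque": joint torques, N m; "ee_pos": TCP position; "ee_rot": TCP orientation; "ft_force": force on the tool from outside, world axes, zero at the start; "torque": the same for the moment, N m; "width": finger opening in mm; "finger_force": force on a finger pad.
Only numpy, scipy, OpenCV 4.12 (cv2) and the standard library are available. Lean on these libraries where they do the work, as an engineer would, in place of code of your own. Each camera call takes 0.05 s, during which the arm holds its last target. There are 200 camera calls.

### The job

Take the flat-bladed opener by its handle, put its blade into the gap under the overhanging front edge of the larger stone case's cover and lever that cover up until it stands half-way open (about 45 degrees) or further; the stiff hinge keeps it up. Raise the cover with the blade only, not with the gripper, and leave the smaller case shut. Then lay the opener down flat on the bench and let go.

Things in the scene. Friction and masses are not known exactly. Their poses are not given: they have to be found in the camera images.
- opener_grip (a point): Opener, a loose tool (80 g) lying left or right in front of the cases: dark wooden handle 100 mm long, 22 wide, 26 high; out of its front end a flat steel blade 55 mm long, 16 wide, 2.5 thick, level with the handle's mid-height. Point: handle centre, 13 mm above its underside; x axis along the tool to the blade, z up. The blade tip is 105 mm from the point along +x.
- large_cover_lip (a point): Larger stone case: fixed wooden box 100 mm deep, 130 wide, 50 high; flat cover 116 mm long, 6 thick, hinged on the side far from the robot, front edge overhanging by 16. Point: middle of the cover's front edge, underside; moves with it. Shut: x axis level, to the hinge line 116 mm away at the same height; z up. Under it, above the front wall, is a gap 12 mm high, 120 wide, open inwards.
- large_cover (a joint): Opening angle of the larger case's cover in rad: 0 shut, as at the start, growing as its front edge rises (up to 1.9). The hinge is stiff, so the cover stays where it is left; raising it takes about 2 N near the front edge.
- small_cover (a joint): Opening angle in rad of the cover of the other stone case, of the same make but smaller (70 mm deep, 80 mm wide, 38 mm high), fixed on the other side of the bench's middle: 0 shut, to be left shut.
Things that resemble listed ones, but are neither listed nor needed, are in the scene too. What is shaped like the part that bears opener_grip but blue or orange is not meant. Leave any yellow look-alike of the part that bears small_cover alone.

How it is judged:
By the outcome, as a careful person would: the job done as asked, in the order asked, and still so for the second after the job is handed in, with the robot touching nothing.
It also fails if it takes over 54 s, if anything falls off the work surface, if the arm or the gripper's body presses on something with over 40 N, if the wrist force passes 120 N, or if a joint passes its speed limit or range.

## Working session

There is one attempt and no reset: what is moved stays moved. The work goes in short steps, Python scripts to look and compute and a tool call to move; the robot and the scene stay as the last step left them, time stands still between calls to the robot, and variables do not carry over. Pictures are saved under pics/ and viewed, at most 10 in all, crops included, and the job is handed in when it is done.

Besides the shell and the picture viewer there is one more tool, called after "Request:" by a JSON object that holds its "method" and its "body". apply_moves: Moves the arm, as the interface text tells. Its arguments: {"type":"object","properties":{"dp":{"type":"array"},"turn":{"type":"array"},"grip":{"type":"array"}},"required":["dp","turn","grip"]}

```bash
mkdir -p pics; cat > h.py <<'E'
import numpy as np, cv2
from workcell import bot
def save(p,n,crop=None,s=1):
    f=p["frame"][:,:,::-1]
    if crop: a,b,c,d=crop; f=f[b:d,a:c]
    if s!=1: f=cv2.resize(f,None,fx=s,fy=s,interpolation=cv2.INTER_CUBIC)
    cv2.imwrite("pics/"+n,f)
def proj(p,X):
    T=np.linalg.inv(p["pose"]); q=T[:3,:3]@np.array(X,float)+T[:3,3]
    return [round(p["cx"]+p["fx"]*q[0]/-q[2],1), round(p["cy"]-p["fy"]*q[1]/-q[2],1)]
def ray(p,u,v):
    d=np.array([(u-p["cx"])/p["fx"],-(v-p["cy"])/p["fy"],-1.]); return p["pose"][:3,3],p["pose"][:3,:3]@d
def atz(p,u,v,z):
    o,d=ray(p,u,v); return o+d*(z-o[2])/d[2]
def tri(a,b):
    A=np.zeros((3,3));r=np.zeros(3)
    for p,u,v in (a,b):
        o,d=ray(p,u,v);d=d/np.linalg.norm(d);M=np.eye(3)-np.outer(d,d);A+=M;r+=M@o
    return np.linalg.solve(A,r)
E
python3 - <<'E'
from h import *
print([k for k in bot.camera("top")], bot.pinch_z)
P={n:bot.camera(n) for n in("scene","top")}
for n,p in P.items():
    save(p,n+"0.png"); print(n,[k for k in p if k not in("frame","pose")])
    for t in("opener_grip","large_cover_lip","large_cover","small_cover"):
        for f in("find_in","mark_of"):
            try:
                for r in getattr(bot,f)(t,p)[:4]: print(t,f,np.round(r["point"]),round(r["conf"],2),proj(p,r["point"]))
            except Exception as e: print(t,f,e)
s=bot.state();print(s["ee_rot"],s["width"],s["time_s"])
E
```

```text
['frame', 'fx', 'fy', 'cx', 'cy', 'pose', 'shot'] 18.8
scene ['fx', 'fy', 'cx', 'cy', 'shot']
opener_grip find_in [ 593. -424.   20.] 0.79 [np.float64(125.3), np.float64(235.6)]
opener_grip find_in [ 254. -350.   18.] 0.72 [np.float64(184.3), np.float64(136.8)]
opener_grip mark_of [ 407. -318.   13.] 0.92 [np.float64(186.6), np.float64(179.7)]
opener_grip mark_of [ 256. -357.   12.] 0.89 [np.float64(181.6), np.float64(138.7)]
opener_grip mark_of [ 589. -434.   13.] 0.73 [np.float64(122.0), np.float64(236.0)]
large_cover_lip find_in [ 648. -143.   55.] 0.69 [np.float64(247.7), np.float64(251.2)]
large_cover_lip mark_of [ 579. -150.   48.] 0.55 [np.float64(247.7), np.float64(227.5)]
large_cover find_in [ 648. -145.   56.] 0.68 [np.float64(246.8), np.float64(250.6)]
large_cover mark_of it knows: large_cover_lip, opener_grip
small_cover find_in [610. 126.  42.] 0.78 [np.float64(373.5), np.float64(245.2)]
small_cover find_in [746. 148.  45.] 0.55 [np.float64(389.9), np.float64(299.6)]
small_cover mark_of it knows: large_cover_lip, opener_grip
top ['fx', 'fy', 'cx', 'cy', 'shot']
opener_gr
[... 589 characters left out ...]
_lip find_in [ 640. -146.   54.] 0.78 [np.float64(311.6), np.float64(163.4)]
large_cover_lip mark_of [ 579. -148.   47.] 0.74 [np.float64(312.4), np.float64(187.7)]
large_cover find_in [ 642. -143.   55.] 0.9 [np.float64(310.6), np.float64(162.7)]
large_cover mark_of it knows: large_cover_lip, opener_grip
small_cover find_in [741. 154.  45.] 0.83 [np.float64(195.9), np.float64(127.2)]
small_cover find_in [604. 126.  44.] 0.59 [np.float64(205.7), np.float64(179.1)]
small_cover find_in [ 418. -308.   26.] 0.42 [np.float64(375.5), np.float64(250.6)]
small_cover mark_of it knows: large_cover_lip, opener_grip
[ 9.89665023e-01  1.43398540e-01 -6.71372143e-06  2.04773482e-05] 95.21369540059433 0.75
```

View pics/scene0.png

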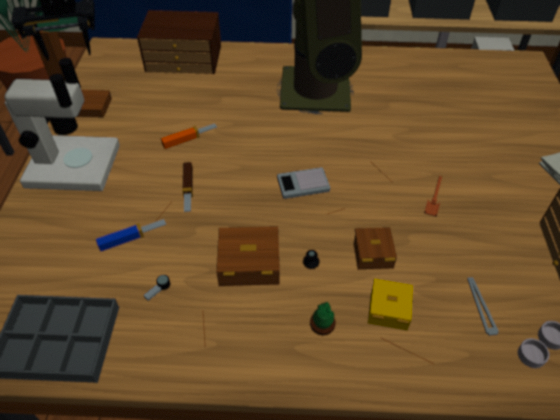

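View pics/top0.png

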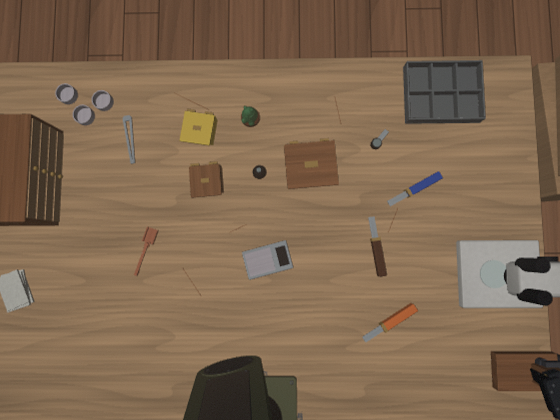

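The scene view shows three opener shapes: dark brown at scene (187,180)/top (378,257), blue at (120,236)/(425,187), and orange at (182,137)/(392,320). Only the brown one has a dark wooden handle, so it is the one meant. The larger wooden case is at top (311,163), and the smaller wooden one at (205,180) has a yellow look-alike.

```bash
python3 - <<'E'
from h import *
p=bot.camera("top"); s=bot.camera("scene")
a=cv2.resize(p["frame"][120:300,270:400],None,fx=3,fy=3,interpolation=cv2.INTER_CUBIC)
b=cv2.resize(s["frame"][150:300,160:290],None,fx=3,fy=3,interpolation=cv2.INTER_CUBIC)
im=np.zeros((540,780,3),np.uint8);im[:540,:390]=a;im[:450,390:]=b
cv2.imwrite("pics/crop1.png",im[:,:,::-1])
E
```

```text
(no output)
```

View pics/crop1.png

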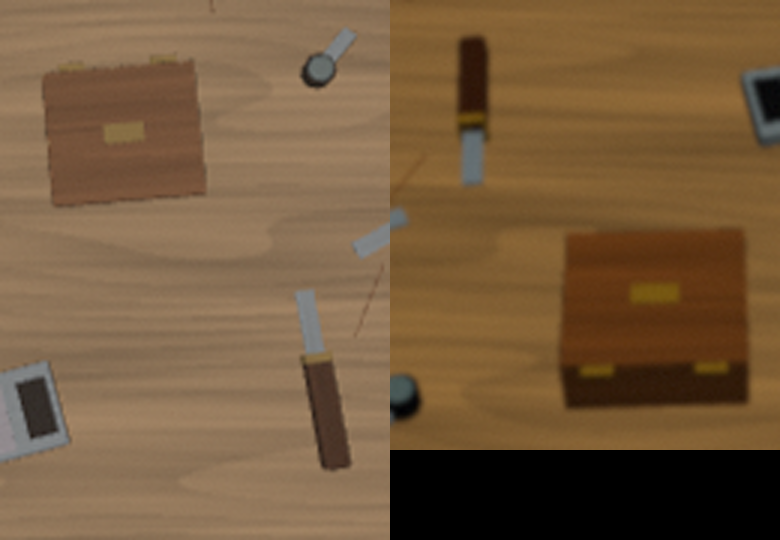

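The crop confirms the brown opener: blade tip at top px (372,217), handle butt at (382,276). The large cover's front corners are at (288,188) and (339,184), with its hinges on the far edge.

```bash
python3 - <<'E'
from h import *
p=bot.camera("top"); s=bot.camera("scene")
f=lambda x,y:(270+x/3,120+y/3); g=lambda x,y:(160+(x-390)/3,150+y/3)
R=lambda x:np.round(x,1)
print("tip",R(atz(p,*f(306,291),13)),R(atz(s,*g(472,185),13)))
print("tri tip",R(tri((p,*f(306,291)),(s,*g(472,185)))))
print("collar",R(tri((p,*f(316,357)),(s,*g(472,124)))),"butt",R(tri((p,*f(335,468)),(s,*g(473,38)))))
print("butt top",R(atz(p,*f(335,468),26)), R(atz(p,*f(316,361),26)),R(atz(s,*g(473,38),26)))
# cover corners at z 56
c=[f(55,205),f(206,193),f(42,73),f(195,60)]
d=[g(745,229),g(568,233),g(749,360),g(562,360)]
for a in c: print("cov top",R(atz(p,*a,56)))
for a in d: print("cov scene",R(atz(s,*a,56)))
print("tri fl",R(tri((p,*c[0]),(s,*d[0]))),"fr",R(tri((p,*c[1]),(s,*d[1]))))
w=bot.camera("wrist");print(R(w["pose"]),w["fx"],w["cx"],w["cy"])
s=bot.state();print(R(s["ft_force"]),s["time_s"],s["width"])
E
```

```text
tip [ 505.5 -303.8   13. ] [ 510.4 -299.4   13. ]
tri tip [ 505.8 -302.9    7.7]
collar [ 448.1 -309.9   15.4] butt [ 353.6 -323.4   19.5]
butt top [ 354.  -321.6   26. ] [ 444.4 -308.    26. ] [ 360.2 -321.9   26. ]
cov top [576. -86.  56.]
cov top [ 585.2 -213.2   56. ]
cov top [689.8 -75.7  56. ]
cov top [ 699.8 -206.    56. ]
cov scene [578.7 -82.   56. ]
cov scene [ 588.7 -210.4   56. ]
cov scene [692.9 -73.5  56. ]
cov scene [ 698.9 -200.7   56. ]
tri fl [576.4 -84.1  53.1] fr [ 585.7 -212.4   52.4]
[[ 3.000e-01  9.000e-01  2.000e-01  2.464e+02]
 [-1.000e+00  3.000e-01  1.000e-01 -6.045e+02]
 [ 0.000e+00 -2.000e-01  1.000e+00  3.856e+02]
 [ 0.000e+00  0.000e+00  0.000e+00  1.000e+00]] 318.77721055433017 278.00740692225565 208.6833391013182
[-0.5  0.2 -0. ] 1.0 94.6737953207743
```

Request:
{"method": "apply_moves", "body": {"dp": [[0,4.5,0],[0,4.5,0],[0,4.5,0],[2,4.5,0],[4,4.5,0],[4,4.5,0],[4,4.2,0],[4,0,0]], "turn": [-2,-2,-2,-2,-1.2,0,0,0], "grip": [1,1,1,1,1,1,1,1]}}

```text
time_s: 1.8
ee_pos: [346.1, -328.9, 215.1]
ee_rot: [0.998, 0.065, 0.0, 0.0]
ft_force: [-0.5, -0.8, 1.4]
width: 95.1
finger_force: 0.0
```

Request:
{"method": "apply_moves", "body": {"dp": [[4,0,-1],[3.2,0,-2],[0,0,-2],[0,0,-2],[0,0,0],[0,0,0]], "turn": [0,0,0,0,0,0], "grip": [1,1,1,1,1,1]}}

```text
time_s: 2.4
ee_pos: [417.3, -332.3, 144.8]
ee_rot: [0.998, 0.064, -0.0, -0.0]
ft_force: [0.0, -0.4, 0.4]
width: 95.0
finger_force: 0.0
```

```bash
python3 - <<'E'
from h import *
w=bot.camera("wrist");save(w,"w1.png");s=bot.state();print(s["ee_pos"],s["ee_rot"],s["time_s"])
for r in bot.mark_of("opener_grip",w)+bot.mark_of("large_cover_lip",w): print(np.round(r["point"]),r["conf"],proj(w,r["point"]))
for X in([404.5,-315,26],[508,-301.6,13],[437,-311,26],[581,-148,50]): print(X,proj(w,X))
print(np.round(w["pose"],2))
E
```

```text
[ 417.69938742 -332.7715684   145.78813828] [9.97983625e-01 6.34674763e-02 5.08841295e-04 5.51261960e-04] 2.45
[ 597. -441.   14.] 0.85 [np.float64(432.9), np.float64(9.8)]
[ 402. -316.   12.] 0.71 [np.float64(259.4), np.float64(212.9)]
[404.5, -315, 26] [np.float64(258.1), np.float64(213.9)]
[508, -301.6, 13] [np.float64(257.3), np.float64(98.1)]
[437, -311, 26] [np.float64(257.8), np.float64(179.2)]
[581, -148, 50] [np.float64(53.6), np.float64(-41.8)]
[[ 1.3000e-01  9.6000e-01  2.3000e-01  4.8148e+02]
 [-9.9000e-01  1.2000e-01  3.0000e-02 -3.2384e+02]
 [ 0.0000e+00 -2.4000e-01  9.7000e-01  3.1574e+02]
 [ 0.0000e+00  0.0000e+00  0.0000e+00  1.0000e+00]]
```

View pics/w1.png

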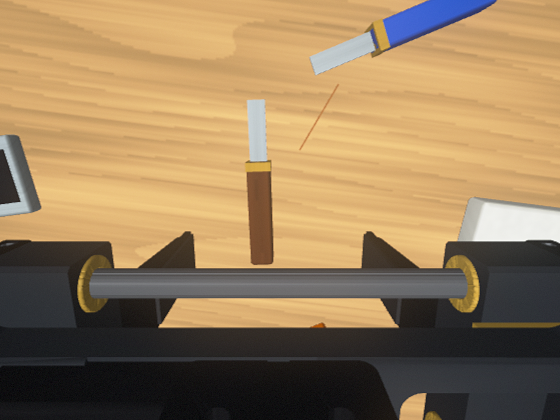

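The projected points match the wrist view: tip at (257,99), butt at (261,263). I'll correct the position and descend.

Request:
{"method": "apply_moves", "body": {"dp": [[1,1.1,-2],[1,1.1,-2],[0,0,-2],[0,0,-2],[0,0,-2],[0,0,-1],[0,0,0],[0,0,0]], "turn": [1,0,0,0,0,0,0,0], "grip": [1,1,1,1,1,1,1,1]}}

```text
time_s: 3.35
ee_pos: [437.9, -311.0, 35.8]
ee_rot: [0.997, 0.072, 0.001, 0.001]
ft_force: [-0.1, -0.0, 0.6]
width: 94.9
finger_force: 0.0
```

```bash
python3 - <<'E'
from h import *
s=bot.state();print(s["ee_pos"],s["ee_rot"],s["time_s"])
E
```

```text
[ 437.94146792 -310.97211432   35.80955168] [9.97395014e-01 7.21283282e-02 5.95014481e-04 5.79612878e-04] 3.35
```

Request:
{"method": "apply_moves", "body": {"dp": [[0,0,-1.5],[0,0,-1.2],[0,0,-0.6],[0,0,0],[0,0,0],[0,0,0],[0,0,0],[0,0,0]], "turn": [0,0,0,0,0,0,0,0], "grip": [1,1,1,1,-1,-1,-1,-1]}}

```text
time_s: 4.15
ee_pos: [437.4, -310.3, 1.6]
ee_rot: [0.997, 0.072, 0.0, -0.0]
ft_force: [-0.1, 0.0, -0.3]
width: 68.5
finger_force: 0.0
```

Request:
{"method": "apply_moves", "body": {"dp": [[0,0,0],[0,0,0],[0,0,0],[0,0,0],[0,0,0],[0,0,0],[0,0,0],[0,0,0]], "turn": [0,0,0,0,0,0,0,0], "grip": [-1,-1,-1,-1,-1,-1,-1,-1]}}

```text
time_s: 4.95
ee_pos: [437.4, -310.4, 1.7]
ee_rot: [0.997, 0.072, 0.0, 0.0]
ft_force: [0.2, 0.1, -0.4]
width: 22.1
finger_force: 29.9
```

Request:
{"method": "apply_moves", "body": {"dp": [[0,0,2],[0,0,3],[0,0,2],[0.7,3,0],[0.7,3,0],[1,3,0],[0.5,3,0],[0.5,3,0]], "turn": [0,0,0,-2,-1.9,0,0,0], "grip": [-1,-1,-1,-1,-1,-1,-1,-1]}}

```text
time_s: 5.75
ee_pos: [471.3, -159.0, 71.5]
ee_rot: [0.999, 0.038, -0.0, -0.0]
ft_force: [0.0, -0.6, -0.9]
width: 22.0
finger_force: 29.9
```

Request:
{"method": "apply_moves", "body": {"dp": [[0,0.3,-1],[0,0,-1],[0,0,0],[0,0,0],[0,0,0]], "turn": [0,0,0,0,0], "grip": [-1,-1,-1,-1,-1]}}

```text
time_s: 6.25
ee_pos: [471.4, -158.2, 51.7]
ee_rot: [0.999, 0.038, 0.0, 0.0]
ft_force: [-0.0, 0.6, -1.6]
width: 21.6
finger_force: 29.9
```

```bash
python3 - <<'E'
from h import *
w=bot.camera("wrist");c=bot.camera("scene");t=bot.camera("top");s=bot.state();print(s["ee_pos"],s["ee_rot"],s["time_s"])
for n,p in(("w",w),("s",c),("t",t)):
  for r in bot.mark_of("large_cover_lip",p)[:2]+bot.mark_of("opener_grip",p)[:3]: print(n,np.round(r["point"]),round(r["conf"],2),proj(p,r["point"]))
y=2*np.arctan2(s["ee_rot"][1],s["ee_rot"][0]);u=np.array([np.cos(y),np.sin(y),0]);print(np.degrees(y))
tip=s["ee_pos"]+u*70.5+[0,0,11.3];print("tip",tip)
for X in(tip,[576,-86,56],[585.5,-212.5,56]): print([proj(p,X) for p in(w,c,t)])
im=np.zeros((540,780,3),np.uint8)
im[:420,:560]=w["frame"]; a=cv2.resize(c["frame"][180:290,195:305],(220,220)); im[:220,560:]=a
b=cv2.resize(t["frame"][130:240,265:375],(220,220)); im[220:440,560:]=b
cv2.imwrite("pics/w2.png",im[:,:,::-1])
E
```

```text
[ 471.60923715 -157.96948619   52.03133933] [9.99283594e-01 3.78440796e-02 3.10921532e-04 1.65834551e-04] 6.4
w [ 580. -146.   49.] 0.85 [np.float64(271.3), np.float64(38.9)]
w [ 436. -162.   64.] 0.79 [np.float64(280.1), np.float64(316.5)]
s [ 584. -148.   50.] 0.74 [np.float64(248.4), np.float64(228.8)]
s [ 437. -162.   64.] 0.71 [np.float64(247.3), np.float64(176.3)]
s [ 592. -434.   12.] 0.67 [np.float64(121.6), np.float64(237.3)]
s [ 255. -360.   14.] 0.59 [np.float64(180.6), np.float64(137.9)]
t [ 580. -147.   48.] 0.75 [np.float64(312.2), np.float64(187.2)]
t [ 249. -360.   16.] 0.9 [np.float64(397.0), np.float64(317.4)]
t [ 437. -156.   62.] 0.59 [np.float64(317.1), np.float64(243.3)]
t [ 591. -443.   14.] 0.56 [np.float64(424.6), np.float64(184.3)]
4.337648153845331
tip [ 541.90730054 -152.63729305   63.33133933]
[[np.float64(277.7), np.float64(118.6)], [np.float64(247.5), np.float64(210.2)], [np.float64(315.1), np.float64(201.2)]]
[[np.float64(143.3), np.float64(33.8)], [np.float64(276.6), np.float64(225.3)], [np.float64(288.3), np.float64(188.3)]]
[[np.float64(410.3), np.float64(34.3)], [np.float64(218.6), np.float64(226.5)], [np.float64(338.4), np.float64(184.2)]]
```

View pics/w2.png

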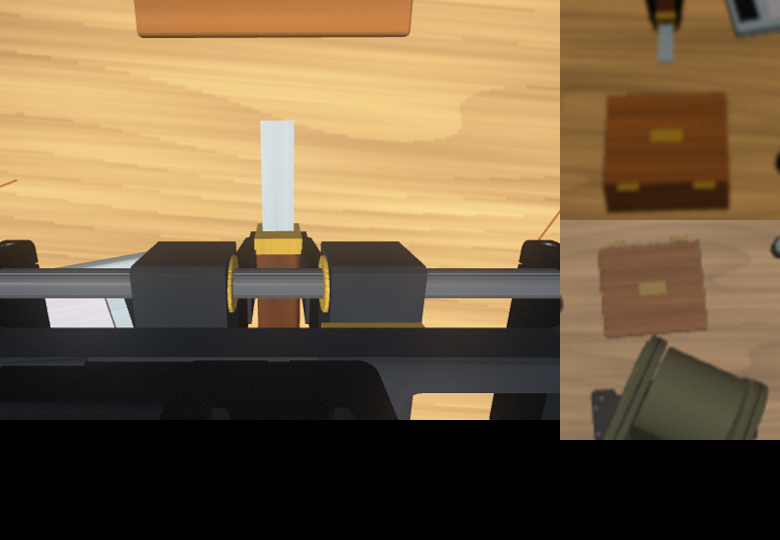

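The wrist view shows the tip at (277,120), as predicted, with the cover's front edge level ahead of it at row 35. All three views put the lip at a height of about 49. I'll lower the blade to z≈43 and insert it slowly.

Request:
{"method": "apply_moves", "body": {"dp": [[0,0,-1],[0,0,-1],[0,0,0],[0,0,0],[1,0.08,0],[1,0.08,0],[1,0.08,0],[0,0,0]], "turn": [0,0,0,0,0,0,0,0], "grip": [-1,-1,-1,-1,-1,-1,-1,-1]}}

```text
time_s: 7.5
ee_pos: [503.4, -155.1, 32.3]
ee_rot: [0.999, 0.039, 0.001, 0.0]
ft_force: [0.3, -0.2, -0.9]
width: 21.7
finger_force: 29.9
```

Request:
{"method": "apply_moves", "body": {"dp": [[0.5,0.04,0],[0.5,0.04,0],[0.5,0.04,0],[0.5,0.04,0],[0,0,0]], "turn": [0,0,0,0,0], "grip": [-1,-1,-1,-1,-1]}}

```text
time_s: 8.0
ee_pos: [522.1, -153.4, 31.9]
ee_rot: [0.999, 0.038, 0.0, 0.0]
ft_force: [0.3, 0.4, -1.1]
width: 22.2
finger_force: 29.9
```

Request:
{"method": "apply_moves", "body": {"dp": [[0.4,0.03,0],[0.4,0.03,0],[0.4,0.03,0],[0,0,0],[0,0,0]], "turn": [0,0,0,0,0], "grip": [-1,-1,-1,-1,-1]}}

```text
time_s: 8.5
ee_pos: [533.4, -152.4, 31.6]
ee_rot: [0.999, 0.038, -0.0, -0.0]
ft_force: [-0.0, 0.0, -0.6]
width: 21.5
finger_force: 29.9
```

The tip is about 22 mm under the lip with no contact force. Now I'll lift along the hinge arc, starting with a short raise.

Request:
{"method": "apply_moves", "body": {"dp": [[0,0,0.3],[0,0,0.3],[0,0,0.4],[0,0,0.4],[0,0,0.4],[0.05,0,0.4],[0,0,0],[0,0,0]], "turn": [0,0,0,0,0,0,0,0], "grip": [-1,-1,-1,-1,-1,-1,-1,-1]}}

```text
time_s: 9.3
ee_pos: [534.1, -152.6, 54.1]
ee_rot: [0.999, 0.038, 0.0, 0.0]
ft_force: [0.2, 1.1, 0.1]
width: 21.8
finger_force: 29.9
```

```bash
python3 - <<'E'
from h import *
w=bot.camera("wrist");c=bot.camera("scene");s=bot.state();print(s["ee_pos"],s["ft_force"],s["torque"])
for n,p in(("w",w),("s",c)):
  for r in bot.mark_of("large_cover_lip",p)[:2]+bot.mark_of("opener_grip",p)[:1]: print(n,np.round(r["point"]),round(r["conf"],2),proj(p,r["point"]))
im=np.zeros((420,780,3),np.uint8)
im[:420,:560]=w["frame"]; im[:220,560:]=cv2.resize(c["frame"][180:290,195:305],(220,220))
cv2.imwrite("pics/w3.png",im[:,:,::-1])
E
```

```text
[ 534.00647013 -152.52535707   53.82045147] [ 0.46874429  0.50974206 -0.13890849] [ 0.03206407  0.015776   -0.00535036]
w [ 580. -145.   72.] 0.94 [np.float64(269.3), np.float64(171.3)]
w [ 500. -154.   63.] 0.78 [np.float64(275.4), np.float64(311.3)]
s [ 584. -150.   69.] 0.6 [np.float64(247.0), np.float64(223.2)]
s [ 592. -435.   15.] 0.92 [np.float64(121.2), np.float64(236.5)]
```

View pics/w3.png

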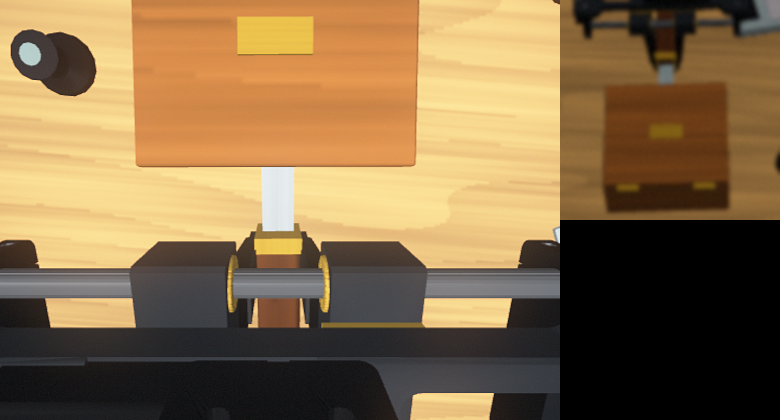

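The cover is lifting on the blade. The lip is at z≈70 (about 10.5°), its edge is at row 165, and the tool is still level. I'll continue along the arc.

Request:
{"method": "apply_moves", "body": {"dp": [[0.16,0.01,0.72],[0.25,0.02,0.78],[0.31,0.02,0.76],[0.38,0.03,0.73],[0.44,0.03,0.69],[0.5,0.04,0.65],[0,0,0],[0,0,0]], "turn": [0,0,0,0,0,0,0,0], "grip": [-1,-1,-1,-1,-1,-1,-1,-1]}}

```text
time_s: 10.4
ee_pos: [555.3, -151.1, 97.7]
ee_rot: [0.999, 0.038, 0.001, 0.0]
ft_force: [-0.0, 0.9, -1.1]
width: 22.0
finger_force: 29.9
```

Request:
{"method": "apply_moves", "body": {"dp": [[0.55,0.04,0.61],[0.61,0.05,0.55],[0.64,0.05,0.5],[0.7,0.05,0.44],[0,0,0],[0,0,0]], "turn": [0,0,0,0,0,0], "grip": [-1,-1,-1,-1,-1,-1]}}

```text
time_s: 11.0
ee_pos: [580.1, -149.2, 118.5]
ee_rot: [0.999, 0.038, 0.001, 0.0]
ft_force: [-0.0, 0.9, -0.7]
width: 22.2
finger_force: 29.9
```

```bash
python3 - <<'E'
from h import *
w=bot.camera("wrist");c=bot.camera("scene");s=bot.state();print(s["ee_pos"],s["ft_force"],s["torque"],s["time_s"])
for n,p in(("w",w),("s",c)):
  for r in bot.mark_of("large_cover_lip",p)[:2]+bot.mark_of("opener_grip",p)[:3]: print(n,np.round(r["point"]),round(r["conf"],2),proj(p,r["point"]))
im=np.zeros((420,780,3),np.uint8)
im[:420,:560]=w["frame"]; im[:220,560:]=cv2.resize(c["frame"][180:290,195:305],(220,220))
cv2.imwrite("pics/w4.png",im[:,:,::-1])
E
```

```text
[ 579.47714811 -149.08598332  118.04977304] [-0.8198164   0.91798752 -0.59247046] [-0.02440925 -0.02856752 -0.02652114] 11.1
w [ 543. -150.  128.] 0.82 [np.float64(274.3), np.float64(316.0)]
s [ 638. -142.  151.] 0.58 [np.float64(246.7), np.float64(218.4)]
s [ 546. -154.  130.] 0.81 [np.float64(245.3), np.float64(191.4)]
s [ 254. -358.   10.] 0.65 [np.float64(181.7), np.float64(138.9)]
s [ 591. -436.   13.] 0.62 [np.float64(121.2), np.float64(236.7)]
```

View pics/w4.png

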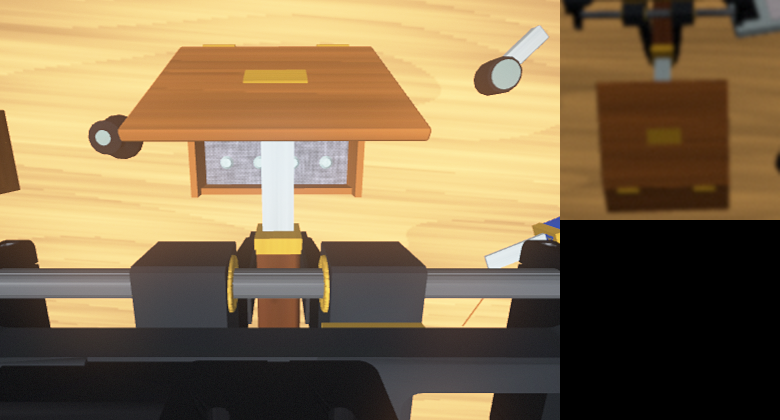

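The cover stands at about 60° (lip at x 638, z 151; its edge is at row 135) and the blade is still level. I'll withdraw straight back and lay the tool down.

Request:
{"method": "apply_moves", "body": {"dp": [[-1,-0.08,0],[-1.5,-0.1,0],[-2,-0.15,0],[-3,-0.2,0],[-3,-0.2,0],[-3.4,-2,-1],[0,-2.2,-2],[0,-2.2,-2]], "turn": [0,0,0,0,0,0,0,0], "grip": [-1,-1,-1,-1,-1,-1,-1,-1]}}

```text
time_s: 12.1
ee_pos: [439.2, -221.0, 68.1]
ee_rot: [0.999, 0.038, 0.001, 0.001]
ft_force: [0.2, 1.1, -0.0]
width: 22.1
finger_force: 29.9
```

Request:
{"method": "apply_moves", "body": {"dp": [[0,0,-2],[0,0,-1.5],[0,0,-1],[0,0,0],[0,0,0]], "turn": [0,0,0,0,0], "grip": [-1,-1,-1,-1,-1]}}

```text
time_s: 12.6
ee_pos: [440.4, -220.3, 23.4]
ee_rot: [0.999, 0.038, 0.0, 0.0]
ft_force: [-0.1, -1.0, -0.5]
width: 22.1
finger_force: 29.9
```

```bash
python3 - <<'E'
from h import *
w=bot.camera("scene");s=bot.state();print(s["ee_pos"],s["ft_force"],s["time_s"])
for r in bot.mark_of("large_cover_lip",w)[:2]+bot.mark_of("opener_grip",w)[:3]: print(np.round(r["point"]),round(r["conf"],2))
E
```

```text
[ 440.83817354 -220.54379219   23.85334104] [0.23383337 0.17735887 0.14838619] 12.65
[ 640. -144.  152.] 0.76
[ 405. -224.   34.] 0.86
[ 257. -359.   10.] 0.69
[ 591. -435.   11.] 0.6
```

Next I'll lower the last 22 mm gently, watching the force.

Request:
{"method": "apply_moves", "body": {"dp": [[0,0,-0.8],[0,0,-0.6],[0,0,-0.4],[0,0,-0.2],[0,0,-0.1],[0,0,0],[0,0,0],[0,0,0]], "turn": [0,0,0,0,0,0,0,0], "grip": [-1,-1,-1,-1,-1,-1,-1,-1]}}

```text
time_s: 13.55
ee_pos: [440.5, -220.4, 2.1]
ee_rot: [0.999, 0.038, 0.0, 0.0]
ft_force: [0.7, 0.6, -0.2]
width: 21.2
finger_force: 29.9
```

Request:
{"method": "apply_moves", "body": {"dp": [[0,0,0],[0,0,0],[0,0,0],[0,0,0],[0,0,0],[0,0,0],[0,0,0],[0,0,0]], "turn": [0,0,0,0,0,0,0,0], "grip": [0,0,0.3,0.3,0.3,0.5,0.5,0.5]}}

```text
time_s: 14.35
ee_pos: [440.3, -220.3, 1.9]
ee_rot: [0.999, 0.038, -0.0, -0.0]
ft_force: [0.2, -0.0, 0.1]
width: 71.2
finger_force: 0.0
```

Request:
{"method": "apply_moves", "body": {"dp": [[0,0,1],[0,0,2],[0,0,3],[0,0,3],[-3,0,3],[-3,0,2],[-3,0,0],[0,0,0]], "turn": [0,0,0,0,0,0,0,0], "grip": [0.5,0.5,0.5,0.5,0.5,0.5,0.5,0.5]}}

```text
time_s: 15.15
ee_pos: [348.7, -220.5, 143.3]
ee_rot: [0.999, 0.037, 0.001, 0.001]
ft_force: [0.6, 0.9, -0.0]
width: 71.5
finger_force: 0.0
```

```bash
python3 - <<'E'
from h import *
w=bot.camera("wrist");c=bot.camera("scene");s=bot.state();print(s["ee_pos"],s["width"],s["time_s"])
for r in bot.mark_of("large_cover_lip",c)[:2]+bot.mark_of("opener_grip",c)[:3]: print(np.round(r["point"]),round(r["conf"],2))
im=np.zeros((420,780,3),np.uint8)
im[:420,:560]=w["frame"]; im[:220,560:]=cv2.resize(c["frame"][150:290,165:305],(220,220)); im[220:400,560:]=cv2.resize(c["frame"][210:330,340:480],(220,180))
cv2.imwrite("pics/w5.png",im[:,:,::-1])
E
```

```text
[ 350.32724873 -220.48846645  142.69669471] 71.23020241299663 15.25
[ 643. -142.  146.] 0.85
[ 409. -226.   12.] 0.71
[ 593. -436.   13.] 0.61
[ 255. -357.   10.] 0.56
```

View pics/w5.png

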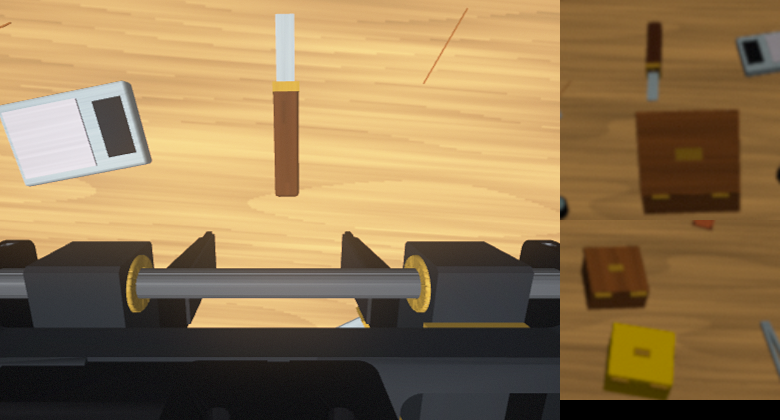

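The opener lies flat on the bench at wrist px (286,110), with the gripper clear of it. The large cover is still open at about 60° and the small case is shut.

```bash
python3 -c "
from workcell import bot
print(bot.finish_job())"
```

```text
the job is handed in; nothing more can be done
None
```

The job is handed in: I levered the larger case's cover to about 60° with the blade alone, laid the opener flat on the bench and let go, and left the smaller case shut, finishing at about 15 s.

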